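Ring for a colleague and hold out the portafilter

ROBOT

A 6-joint arm with a two-finger parallel gripper is mounted at the origin on the work surface. World frame = base frame: x ahead of the robot, y to its left, z up, the work surface at z = 0. Lengths are in m, angles in rad, forces in N, time in s.
With the tool pointing down it reaches from about 0.225 to 0.875 m from the base axis. Payload 3.4 kg.
Tool frame: the origin (TCP) lies midway between the tips of the shut fingers; the grasp point (between the pads) lies 19 mm behind it (arm.grip_depth is the distance from the TCP to the grasp point, in m); z points along the fingers, y is the direction in which the jaws open and shut (so a half turn about z gives the same grasp; the last joint's range is limited). The gripper opens to 85 mm and grips with 20 to 120 N. Pads are 22 mm wide; open, the fingers measure 114 mm over their backs; the gripper's body (76 mm by 85 mm) begins 54 mm behind the grasp point. The pads swing forward as they close: fully open they stand 13 mm farther back than shut.
Start: joints at [-1.436, 0.276, 1.505, -0, 1.361, -0.121], TCP at [0.145, -0.556, 0.197] pointing down, gripper open.
Joint ranges: [-2.89, 2.89], [-0.75, 2.08], [0.22, 2.7], [-1.18, 4.32], [0.11, 2.71], [-2.7, 2.7]. Speed limits (rad/s): [2.57, 2.57, 3.14, 3.14, 3.14, 3.14].

INTERFACE

Orientations are given as a 3x3 rotation matrix whose columns are the frame's x, y, z axes.
In Python, from rig import arm gives the robot as it stands. The module is installed in compiled form; this text tells all that it offers.
- The arm moves only by the tool apply_moves, never from a script. Its argument "targets" is text: rows parted by semicolons, each of 7 numbers parted by spaces: the shift along the world's x, y, z in m, then the turn, a rotation vector about the world's x, y, z in degrees, then the opening in per cent of the stroke, from 0 (shut) to 100 (fully open). A call has 1 to 12 rows; each row is the pose to reach, as a shift and turn from the pose measured when the call began; what a row does not reach only later rows make up. A row lasts 1/12 s, in which the tool goes at most 41.7 mm and 7.16 degrees, less where a joint would pass 70% of its speed; a pose out of reach is approached as far as the arm can. A call with a gripper value outside its range is refused whole. The fingers move at their own pace and stop on an object; "newtons" is the grip in N (left out, the last holds). Time passes only in rows, so rows that repeat a pose let the fingers close. It gives the time, the measured TCP pose, the force and the opening at its end, in the units of the state.
- arm.state(): the state, without advancing time (a new reading comes with each control period).
- arm.snapshot(name): name is "side" or "top" or "wrist"; returns a dict with "img" (384x512x3 uint8, red, green, blue), "fov_y" (degrees; the focal length in pixels is half the picture's height over the tangent of half this angle, whatever the lens; pixels are square), "cx", "cy" (the principal point, pixels), "k1" (the pictures are not rectified: a ray, as slopes to the right and down, at radius r is drawn at 1 + k1 r^2 times it, then the intrinsics apply), "cam_to_world" (4x4, takes a point from camera to world coordinates); the wrist camera has in their place "T_tool_cam" (4x4, takes a point from camera to tool coordinates, whose origin is the TCP and whose axes are the flange's). Camera axes: x right, y up, looking along -z (the intrinsics and any distortion apply to the point x, -y, -z); pixel columns grow to the right and rows downward; lengths in m; the calibration is good to about 2 mm. A picture is of the moment at which its call begins: read the wrist's pose just before it. There is no depth.
- arm.hand_in(): hands the job in, once; it reports no verdict.
The state is a dict: "clock": time; "q": joint angles; "joint_vel": joint speeds; "joint_torque": joint torques, N m; "tcp_pos": TCP position; "ee_rot": TCP orientation; "contact_force": force on the tool from outside, world axes, zero at the start; "torque": the same for the moment, N m; "finger_gap": finger opening in m.
Only numpy, scipy, OpenCV 4.12 (cv2) and the standard library are available. Lean on these libraries where they do the work, as an engineer would, in place of code of your own. Each camera call takes 0.05 s, during which the arm holds its last target.

TASK

Ring the service bell by pressing its plunger right down to its stop, and let it come up again; then lift the portafilter out of its stand and hold it out in the air for your colleague at the espresso machine: level and still, the middle of its bowl about 20 cm above the counter over the middle of the rubber bar mat, its handle pointing straight along the mat towards the end with the steel bar. Finish while still holding it there, do not put it down. Leave the shaker tin, the tamper and the two tumblers where they stand.

Things in the scene. Friction and masses are not known exactly. Their poses are not given: they have to be found in the camera images.
- portafilter: Portafilter, 0.36 to 0.6 kg: open steel bowl 68 mm across, 34 deep, spouts to 30 mm under it; straight dark wooden handle, 26 x 26 mm section, 46 to 173 mm from the bowl's axis. Origin on the bowl's axis at its underside; z out of the mouth, x along the handle away from the bowl, where the centre of mass is near 22 mm. Starts level in the stand, handle roughly towards the robot.
- bowl (a point): Middle of the portafilter's bowl: on its axis, 17 mm above its underside. This is the point to bring 200 mm above the counter over the mat's middle.
- grip (a point): Point on the middle line of the portafilter's handle 68 mm from the bowl's axis, 20 mm above the bowl's underside: a good place to pinch the handle from above, across its 26 mm width. Free air below it to the counter and to both sides at the start.
- handle_end (a point): Free end of the portafilter's handle, on its middle line, 176 mm from the bowl's axis.
- stand: Fixed portafilter stand, 95 x 104 mm, steel plate with wooden rails; origin at its underside under the bowl's axis. The bowl rests on two rails along x and a crossbar, tops 50 mm above the counter, 52 mm between the rails for the spouts; lips and an end wall at +x rise to 59 mm. Open upwards and at its -x end, where the handle sticks out; lifts straight up, free after 35 mm.
- bell: Fixed service bell, a steel dome 80 mm across on a black foot 84 mm across, 44 mm high without the plunger. Origin at the centre of its underside.
- plunger (a joint): The bell's spring plunger: 0 up, 0.006 m at its stop; needs about 1.5 N to start and 5 N at the stop, springs back up.
- plunger_top (a point): Centre of the top of the plunger head, a steel disc 18 mm across on top of the bell, 63 mm above the counter when up; moves down with it, 6 mm at most.
- mat: Fixed black rubber bar mat lying on the counter, 200 x 140 mm, 4 mm thick, with a raised steel bar (16 mm wide, 9 mm high) across one short end. Origin at the middle of its underside; x along its length towards the end with the steel bar (the colleague's side, roughly to the robot's left), z up.
- tin: Loose open steel shaker tin, 80 mm across the rim, 115 mm high; leave it. Origin at the centre of its underside.
- tamper: Loose coffee tamper standing on its base, 58 mm across, 84 mm high; leave it. Origin at the centre of its underside.
- tumbler: Loose glass tumbler, 74 mm across, 90 mm high; leave it. Origin at the centre of its underside.
- tumbler_small: Loose small glass tumbler, 56 mm across, 65 mm high; leave it. Origin at the centre of its underside.
Mind the look-alikes: they are no part of the job. Leave any green or white look-alike of the portafilter alone.

How it is judged:
By the outcome, as a careful person would: the job done as asked, in the order asked, and still so for the second after the job is handed in, while the arm keeps its last pose, push and grip.
It also fails if it takes over 48 s, if anything falls off the work surface, if the arm or the gripper's body presses on something with over 40 N, if the wrist force passes 120 N, or if a joint passes its speed limit or range.

## Working session

There is one attempt and no reset: what is moved stays moved. The work goes in short steps, Python scripts to look and compute and a tool call to move; the robot and the scene stay as the last step left them, time stands still between calls to the robot, and variables do not carry over. Pictures are saved under pics/ and viewed, and the job is handed in when it is done.

Besides the shell and the picture viewer there is one more tool, called as name(argument=value, ...) on one line, values as JSON. apply_moves: Moves the arm, as the interface text tells. Its arguments: {"type":"object","properties":{"targets":{"type":"string"},"newtons":{"type":"number"}},"required":["targets"]}

```bash
mkdir -p pics; cat > h.py <<'E'
import numpy as np, cv2, pickle
from rig import arm
def snap(n,f):
    st=arm.state(); s=arm.snapshot(n); s['st']=st
    if n=='wrist':
        T=np.eye(4);T[:3,:3]=np.array(st['ee_rot']);T[:3,3]=st['tcp_pos']
        s['cam_to_world']=T@np.array(s['T_tool_cam'])
    pickle.dump(s,open(f'pics/{f}.pkl','wb')); cv2.imwrite(f'pics/{f}.png',s['img'][:,:,::-1]); return s
def load(f): return pickle.load(open(f'pics/{f}.pkl','rb'))
def KD(s):
    f=s['img'].shape[0]/2/np.tan(np.radians(s['fov_y']/2))
    return np.array([[f,0,s['cx']],[0,f,s['cy']],[0,0,1.]]),np.array([s['k1'],0,0,0,0.])
def ray(s,uv):
    K,D=KD(s); p=cv2.undistortPoints(np.array(uv,float).reshape(-1,1,2),K,D)[:,0]
    C=np.array(s['cam_to_world']); d=np.c_[p[:,0],-p[:,1],-np.ones(len(p))]@C[:3,:3].T
    return C[:3,3],d
def atz(s,uv,z):
    o,d=ray(s,uv); return o+d*((z-o[2])/d[:,2])[:,None]
def proj(s,P):
    C=np.array(s['cam_to_world']); P=np.atleast_2d(P).astype(float); c=(P-C[:3,3])@C[:3,:3]
    c=c*[1,-1,-1]; K,D=KD(s); return cv2.projectPoints(c,np.zeros(3),np.zeros(3),K,D)[0][:,0]
def crop(s,f,u0,v0,u1,v1,k):
    cv2.imwrite(f'pics/{f}.png',cv2.resize(s['img'][v0:v1,u0:u1,::-1],None,fx=k,fy=k,interpolation=cv2.INTER_CUBIC))
E
python3 - <<'E'
from h import *
for n in ['top','side','wrist']:
    s=snap(n,n+'0'); print(n,s['fov_y'],s['k1'],np.round(s['cam_to_world'],3).tolist())
print(arm.state()['clock'])
E
```

```text
top 46.977464683809174 0.029378293203392802 [[-0.023, 0.993, -0.116, 0.354], [-0.999, -0.026, -0.021, 0.0], [-0.024, 0.116, 0.993, 1.367], [0.0, 0.0, 0.0, 1.0]]
side 45.32291233553758 0.049381475508739676 [[-0.997, 0.064, -0.047, 0.435], [-0.078, -0.688, 0.721, 0.938], [0.014, 0.723, 0.691, 0.975], [0.0, 0.0, 0.0, 1.0]]
wrist 65.39158926553011 -0.03935358954238521 [[0.253, 0.926, 0.28, 0.216], [-0.967, 0.243, 0.071, -0.536], [-0.003, -0.289, 0.957, 0.373], [0.0, 0.0, 0.0, 1.0]]
0.15
```

View pics/top0.png

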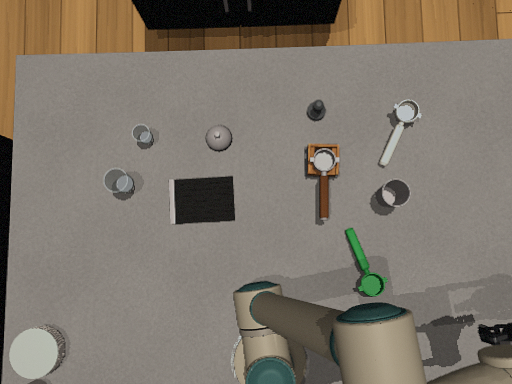

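View pics/side0.png

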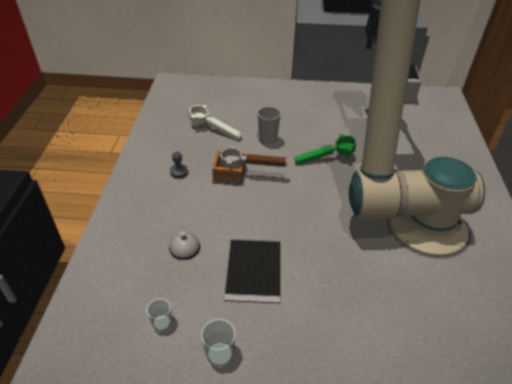

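View pics/wrist0.png

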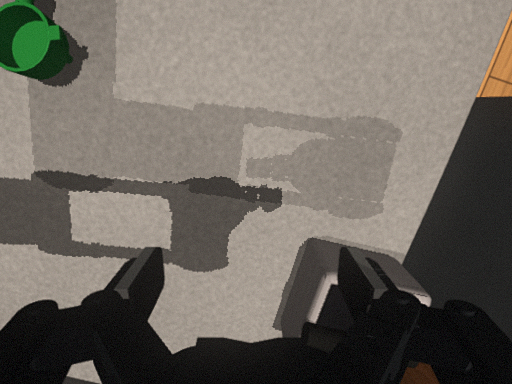

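The top view shows three portafilters: wood-handled with a steel bowl in the stand (323,160), white (405,112) and green (371,286). Only the first fits the description. The bell is at (218,138) and the mat at (204,200), with its steel bar at the left end (172,201). I'll enlarge these to confirm and measure.

```bash
python3 - <<'E'
from h import *
s=load('top0'); crop(s,'c_pf',285,130,365,230,6); crop(s,'c_bm',160,115,250,230,5)
s=load('side0'); crop(s,'c_s1',200,135,300,195,7); crop(s,'c_s2',155,220,295,310,5)
E
```

```text
(no output)
```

View pics/c_pf.png

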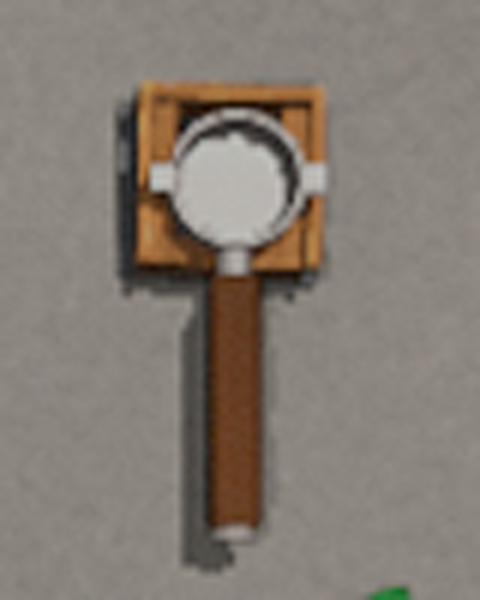

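View pics/c_bm.png

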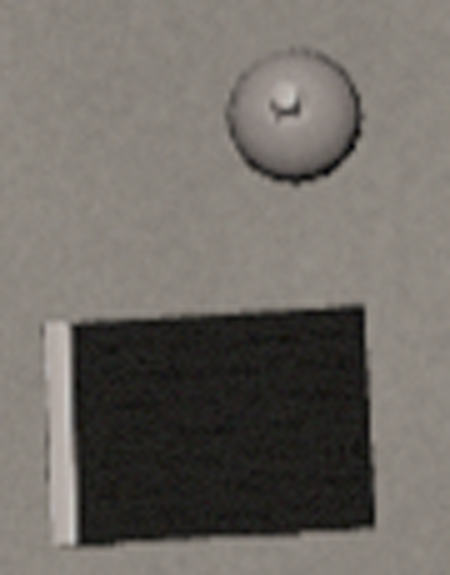

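View pics/c_s1.png

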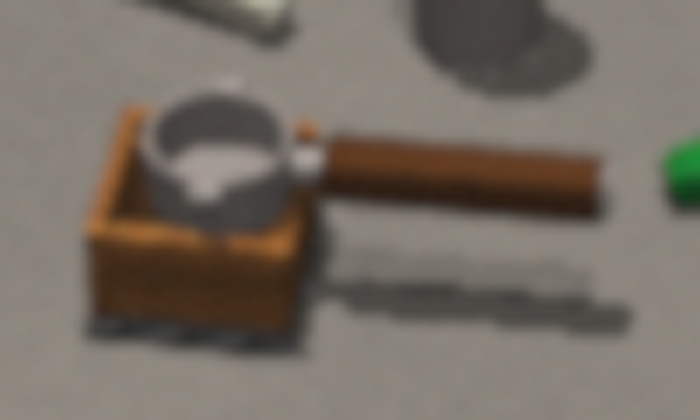

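View pics/c_s2.png

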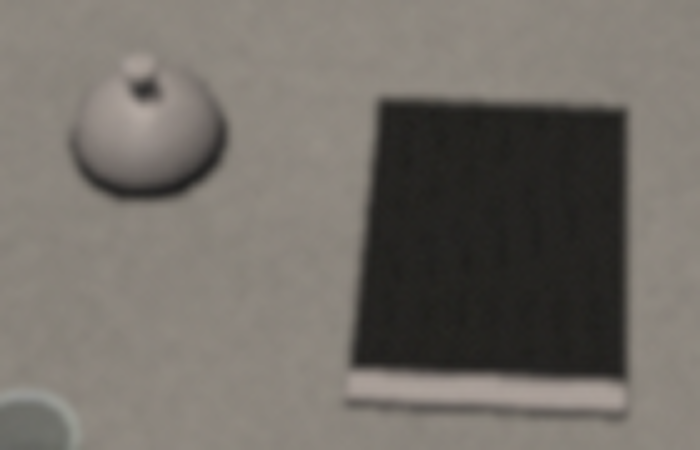

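```bash
python3 - <<'E'
from h import *
def f(p,u0,v0,k): return (np.array(p,float)+.5)/k-.5+[u0,v0]
t=load('top0');s=load('side0')
b=atz(t,f([[238,178]],285,130,6),.084); print('bowl rim top',b)
print('ears',atz(t,f([[150,178],[326,178]],285,130,6),.08))
print('handle',atz(t,f([[236,280],[234,525]],285,130,6),.083))
print('handle edges',atz(t,f([[210,280],[262,280],[208,525],[260,525]],285,130,6),.083))
print('side rim',atz(s,f([[215,143]],200,135,7),.084), 'end',atz(s,f([[600,172]],200,135,7),.083))
print('plunger',atz(t,f([[287,95]],160,115,5),.063),atz(s,f([[141,67]],155,220,5),.063))
m=atz(t,f([[365,306],[375,525],[55,546],[42,322]],160,115,5),.004);m[2:]=atz(t,f([[55,546],[42,322]],160,115,5),.007)
print('mat top',m,m.mean(0),'yaw',np.degrees(np.arctan2(*((m[2:].mean(0)-m[:2].mean(0))[:2][::-1]))))
n=atz(s,f([[380,99],[626,108],[627,412],[347,402]],155,220,5),.004)
print('mat side',n,n.mean(0),np.degrees(np.arctan2(*((n[2:].mean(0)-n[:2].mean(0))[:2][::-1]))))
print(arm.state()['tcp_pos'],np.round(arm.state()['ee_rot'],3))
E
```

```text
bowl rim top [[ 0.58719232 -0.17543635  0.084     ]]
ears [[ 0.58914042 -0.13300563  0.08      ]
 [ 0.58669486 -0.21885669  0.08      ]]
handle [[ 0.53703138 -0.17254365  0.083     ]
 [ 0.41787911 -0.16664948  0.083     ]]
handle edges [[ 0.53737395 -0.15993966  0.083     ]
 [ 0.53668884 -0.18513836  0.083     ]
 [ 0.41818022 -0.1541787   0.083     ]
 [ 0.41757868 -0.17911122  0.083     ]]
side rim [[ 0.58668311 -0.17016213  0.084     ]] end [[ 0.41652241 -0.16727035  0.083     ]]
plunger [[0.67854862 0.14103718 0.063     ]] [[0.6763079  0.14258378 0.063     ]]
mat top [[0.55736491 0.10047757 0.004     ]
 [0.42074542 0.09666406 0.004     ]
 [0.41262401 0.29401926 0.007     ]
 [0.55222547 0.30204662 0.007     ]] [0.48573995 0.19830188 0.0055    ] yaw 91.90389849126112
mat side [[0.55557985 0.10273412 0.004     ]
 [0.41894402 0.09701609 0.004     ]
 [0.41082438 0.29341526 0.004     ]
 [0.54872163 0.29967733 0.004     ]] [0.48351747 0.1982107  0.004     ] 92.18067911626196
[ 0.14543432 -0.55587574  0.19605691] [[ 0.967  0.253 -0.   ]
 [ 0.253 -0.967  0.001]
 [ 0.    -0.001 -1.   ]]
```

Confirmed: the brown-handled steel one stands in the stand. Next is the move to the bell, with the fingers shut and the jaws turning on the way.

apply_moves(targets="0.532 0.698 0.02 0 0 77 0;0.532 0.698 0.02 0 0 77 0;0.532 0.698 0.02 0 0 77 0;0.532 0.698 0.02 0 0 77 0;0.532 0.698 0.02 0 0 77 0;0.532 0.698 0.02 0 0 77 0;0.532 0.698 0.02 0 0 77 0;0.532 0.698 0.02 0 0 77 0;0.532 0.698 0.02 0 0 77 0;0.532 0.698 0.02 0 0 77 0;0.532 0.698 0.02 0 0 77 0;0.532 0.698 0.02 0 0 77 0", newtons=60)

```text
clock: 1.15
tcp_pos: [0.449, -0.1567, 0.2078]
ee_rot: [[-0.032, 0.999, -0.001], [0.999, 0.032, -0.0], [-0.0, -0.001, -1.0]]
contact_force: [0.6, -0.6, 0.3]
finger_gap: 0.0002
```

```bash
python3 - <<'E'
from h import *
s=snap('wrist','w1'); print(np.round(s['T_tool_cam'],3).tolist())
E
```

```text
[[0.0, 0.957, 0.289, 0.075], [1.0, -0.0, -0.0, -0.001], [-0.0, 0.289, -0.957, -0.177], [0.0, 0.0, 0.0, 1.0]]
```

View pics/w1.png

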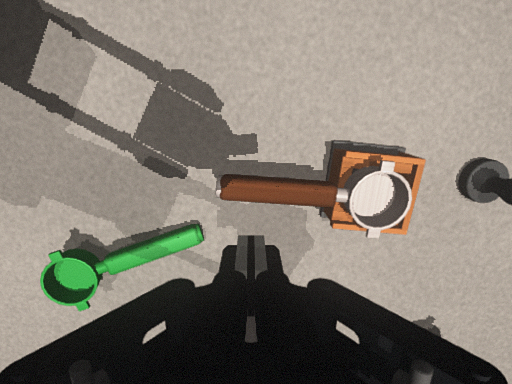

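apply_moves(targets="0.2285 0.2985 -0.05 0 0 0 0;0.2285 0.2985 -0.05 0 0 0 0;0.2285 0.2985 -0.05 0 0 0 0;0.2285 0.2985 -0.05 0 0 0 0;0.2285 0.2985 -0.05 0 0 0 0;0.2285 0.2985 -0.05 0 0 0 0;0.2285 0.2985 -0.05 0 0 0 0;0.2285 0.2985 -0.05 0 0 0 0;0.2285 0.2985 -0.05 0 0 0 0;0.2285 0.2985 -0.05 0 0 0 0;0.2285 0.2985 -0.05 0 0 0 0;0.2285 0.2985 -0.05 0 0 0 0")

```text
clock: 2.2
tcp_pos: [0.6821, 0.149, 0.1566]
ee_rot: [[-0.036, 0.999, 0.002], [0.999, 0.036, 0.006], [0.006, 0.002, -1.0]]
contact_force: [-0.5, 0.5, -0.4]
finger_gap: -0.0001
```

The wrist view shows the wooden handle from (221,188) to (336,194) and the bowl rim around (379,198), clear of the green one (70,280). Next I'll check my estimates against this view and look at the bell.

```bash
python3 - <<'E'
from h import *
s=load('w1')
u=np.array([.587,-.174,0]);a=np.radians(177.2);h=np.array([np.cos(a),np.sin(a),0]);n=np.array([-h[1],h[0],0])
P=[u+h*r+n*w+[0,0,.083] for r in(46,173) for w in(-13,13) for r,w in[(r/1000,w/1000)]]
C=[u+.034*(np.cos(t)*h+np.sin(t)*n)+[0,0,.084] for t in np.linspace(0,6.28,24)]
img=cv2.resize(s['img'][:,:,::-1],None,fx=3,fy=3,interpolation=cv2.INTER_CUBIC)
for p in proj(s,P+C): cv2.circle(img,tuple(int(x) for x in (p+.5)*3-.5),2,(255,255,0),-1)
cv2.imwrite('pics/w1o.png',img[420:730,620:1290])
s=snap('wrist','w2');print(s['st']['tcp_pos'],np.round(s['st']['joint_vel'],3))
print(proj(s,[[.678,.141,.063],[.6763,.1426,.063]]))
crop(s,'w2c',156,200,356,350,4)
E
```

```text
[0.6820669  0.14896783 0.15663897] [-0.027 -0.033  0.022 -0.009  0.006 -0.   ]
[[246.73364194 197.27062395]
 [244.98879221 195.58716257]]
```

View pics/w1o.png

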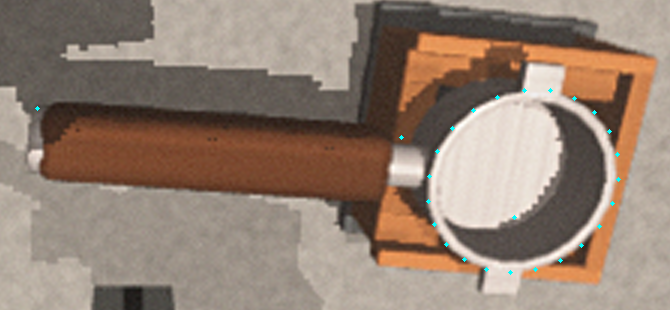

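View pics/w2.png

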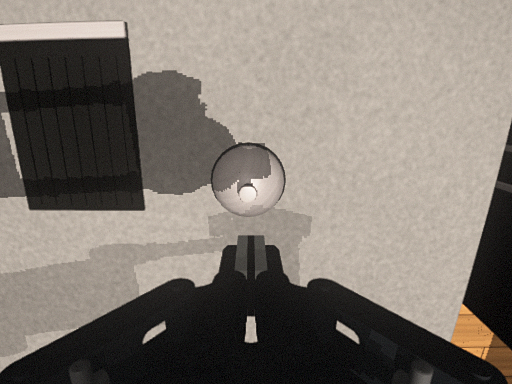

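```bash
python3 - <<'E'
from h import *
s=load('w1')
f=lambda p:(np.array(p,float)+[620,420]+.5)/3-.5
print('rim',atz(s,f([[523.5,182]]),.084))
h=atz(s,f([[50,142],[385,164]]),.075);print(h,np.degrees(np.arctan2(*(h[0]-h[1])[:2][::-1])))
print('edges',atz(s,f([[55,105],[385,130]]),.078),atz(s,f([[45,180],[385,198]]),.078))
s=load('w2'); print(atz(s,[[248,194]],.063))
print(atz(s,[[0,41],[142,210],[29,210],[127,38]],.004), arm.state()['tcp_pos'])
E
```

```text
rim [[ 0.58682903 -0.17327123  0.084     ]]
[[ 0.41865362 -0.16661371  0.075     ]
 [ 0.53942408 -0.17085832  0.075     ]] 177.98710220198836
edges [[ 0.42058344 -0.15233411  0.078     ]
 [ 0.5370978  -0.15750504  0.078     ]] [[ 0.41720704 -0.17995955  0.078     ]
 [ 0.53997922 -0.18277421  0.078     ]]
[[0.67908748 0.14425978 0.063     ]]
[[0.41763191 0.28255598 0.004     ]
 [0.5558742  0.10326709 0.004     ]
 [0.41916603 0.09809568 0.004     ]
 [0.55157259 0.28680703 0.004     ]] [0.6817658  0.14801453 0.15731024]
```

View pics/w2c.png

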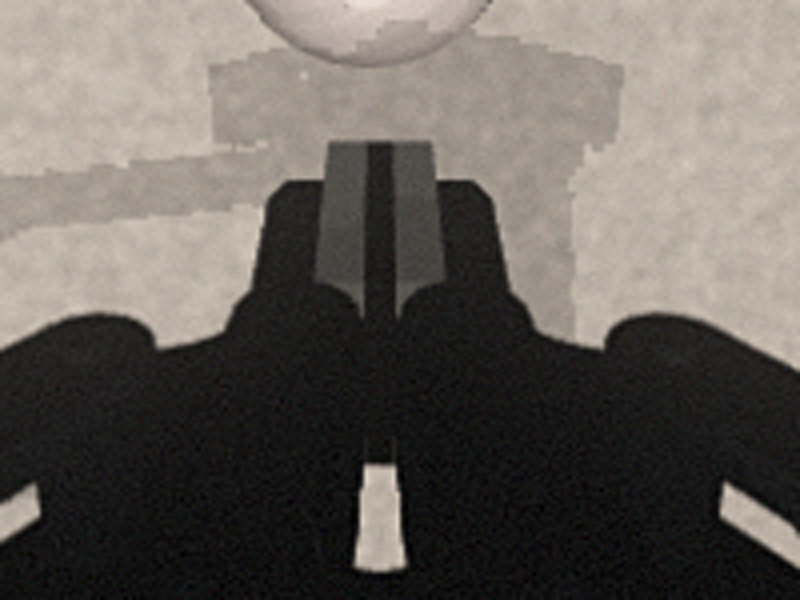

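apply_moves(targets="-0.0035 -0.0055 -0.03 0 0 0 0;-0.0035 -0.0055 -0.06 0 0 0 0;-0.0035 -0.0055 -0.084 0 0 0 0;-0.0035 -0.0055 -0.084 0 0 0 0;-0.0035 -0.0055 -0.084 0 0 0 0;-0.0035 -0.0055 -0.084 0 0 0 0")

```text
clock: 2.75
tcp_pos: [0.6792, 0.1415, 0.0754]
ee_rot: [[-0.034, 0.999, 0.005], [0.999, 0.034, 0.006], [0.006, 0.006, -1.0]]
contact_force: [0.0, 0.3, 0.7]
finger_gap: -0.0
```

```bash
python3 - <<'E'
from h import *
s=snap('wrist','w3');print(s['st']['tcp_pos'],s['st']['contact_force'],s['st']['joint_vel'])
crop(s,'w3c',156,150,356,300,4)
E
```

```text
[0.67920192 0.14154734 0.07539046] [0.03341369 0.3406849  0.70147057] [ 0.00737371 -0.01232906 -0.02591029  0.00161416 -0.00399412  0.00153337]
```

View pics/w3c.png

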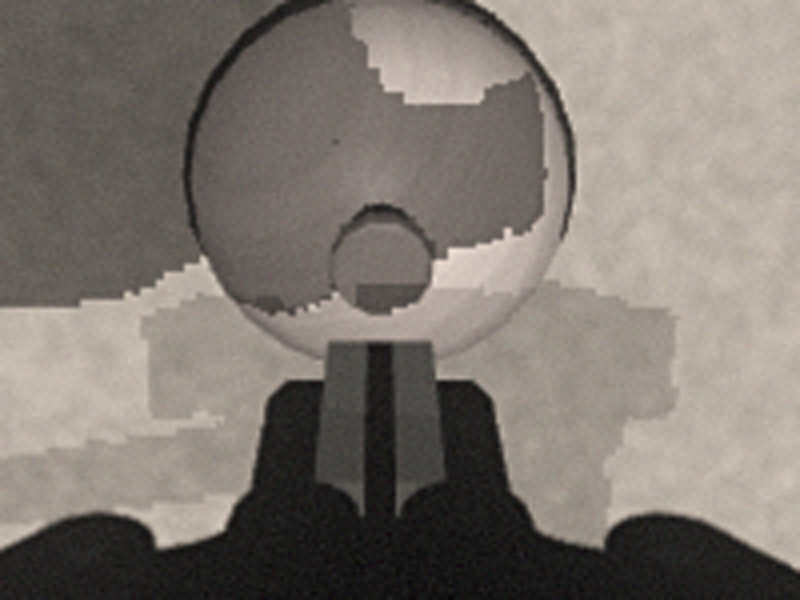

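```bash
python3 - <<'E'
from h import *
s=load('w3');print(atz(s,[[250.7,216.3]],.063), proj(s,[s['st']['tcp_pos']]), arm.state()['tcp_pos'])
E
```

```text
[[0.67829685 0.14477457 0.063     ]] [[252.06514369 227.87594433]] [0.67972896 0.14186664 0.07596138]
```

apply_moves(targets="-0.0015 0.002 -0.009 0 0 0 0;-0.0015 0.002 -0.013 0 0 0 0;-0.0015 0.002 -0.016 0 0 0 0;-0.0015 0.002 -0.018 0 0 0 0;-0.0015 0.002 -0.019 0 0 0 0;-0.0015 0.002 -0.019 0 0 0 0")

```text
clock: 3.3
tcp_pos: [0.6781, 0.144, 0.0566]
ee_rot: [[-0.034, 0.999, 0.006], [0.999, 0.034, 0.006], [0.006, 0.006, -1.0]]
contact_force: [-0.3, -0.6, -0.2]
finger_gap: 0.0002
```

```bash
python3 - <<'E'
from h import *
s=snap('wrist','w4');print(s['st']['tcp_pos'],s['st']['contact_force'])
crop(s,'w4c',156,150,356,300,4)
s=snap('side','s4');crop(s,'s4c',150,190,230,270,8)
E
```

```text
[0.67805044 0.14399288 0.05655137] [-0.29274605 -0.60921335 -0.20942925]
```

View pics/w4c.png

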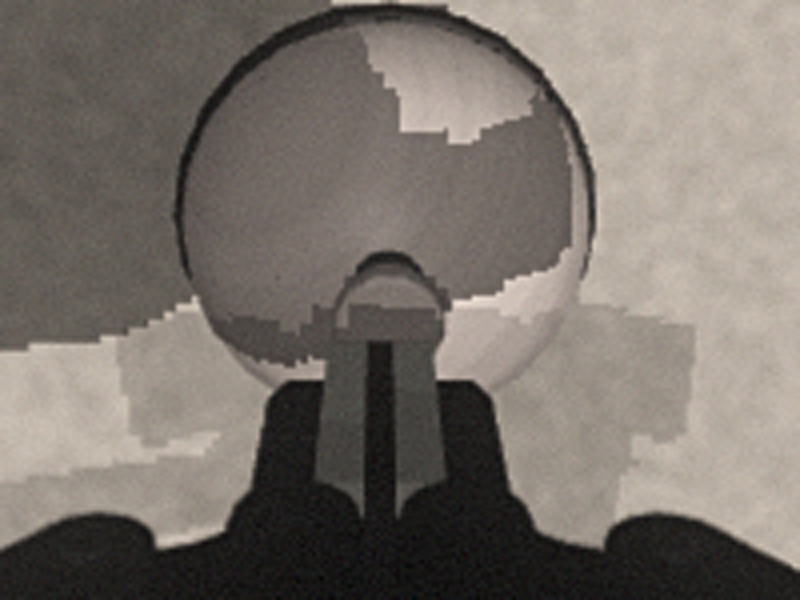

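View pics/s4c.png

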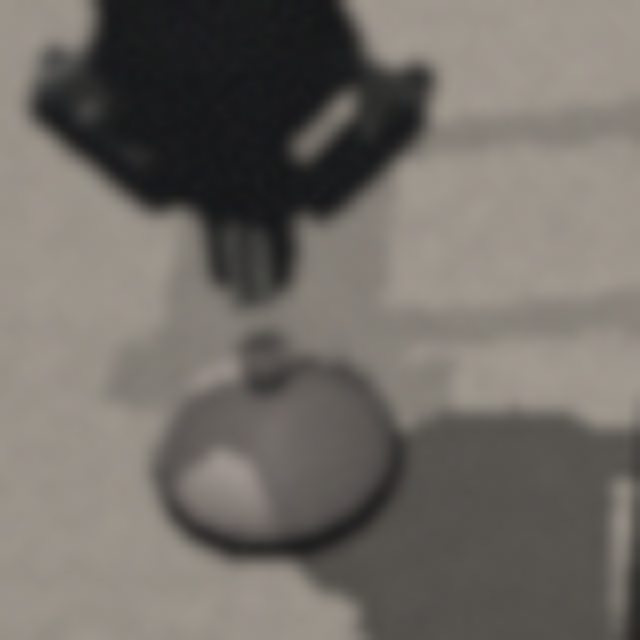

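```bash
python3 - <<'E'
from h import *
s=load('s4');t=s['st']['tcp_pos'];print(t)
f=lambda p:(p-[150,190]+.5)*8-.5
print('tcp',f(proj(s,[t,t+np.array([0,0,.01]),[.678,.1435,.063],[.678,.1435,.057]])))
w=load('w4');R=np.array(w['st']['ee_rot']);
g=lambda p:(p-[156,150]+.5)*4-.5
for z in(0,-.01,-.02):
  print(z,g(proj(w,[w['st']['tcp_pos']+R@[x,y,z] for x in(.011,-.011) for y in(-.01,.01)])))
print(g(proj(w,[[.678,.1435,.063]])))
E
```

```text
[0.67819032 0.14393559 0.05674842]
tcp [[261.2499058  362.80816305]
 [258.35499163 342.56509406]
 [260.27320283 349.23211032]
 [262.00331937 361.35407887]]
0 [[322.1171229  248.06385873]
 [449.64337063 248.08971264]
 [324.01698546 375.68510212]
 [447.25665965 375.7039358 ]]
-0.01 [[319.03207794 270.93094579]
 [453.40207846 270.95671184]
 [321.15033475 404.3093715 ]
 [450.74560761 404.32719321]]
-0.02 [[315.59932441 296.38781525]
 [457.58435083 296.41316065]
 [317.97524554 436.033075  ]
 [454.60989073 436.049381  ]]
[[385.78761026 332.08046596]]
```

The reported TCP z is 57 mm, but there is no contact force. Both pictures show the pad tips (wrist crop y=341, side crop y≈298) still clearly above the plunger (side crop y≈345). So the real tips sit higher than the stated TCP. I'll feel down carefully until I get contact.

apply_moves(targets="0 0 -0.003 0 0 0 0;0 0 -0.006 0 0 0 0;0 0 -0.008 0 0 0 0;0 0 -0.008 0 0 0 0")

```text
clock: 3.73
tcp_pos: [0.6778, 0.1439, 0.0481]
ee_rot: [[-0.034, 0.999, 0.005], [0.999, 0.034, 0.006], [0.006, 0.006, -1.0]]
contact_force: [-0.7, -0.0, 0.2]
finger_gap: 0.0002
```

apply_moves(targets="0 0 -0.003 0 0 0 0;0 0 -0.006 0 0 0 0;0 0 -0.008 0 0 0 0;0 0 -0.008 0 0 0 0")

```text
clock: 4.07
tcp_pos: [0.6773, 0.1438, 0.0393]
ee_rot: [[-0.034, 0.999, 0.004], [0.999, 0.034, 0.006], [0.006, 0.004, -1.0]]
contact_force: [0.0, -0.1, -0.3]
finger_gap: 0.0001
```

```bash
python3 - <<'E'
from h import *
s=snap('wrist','w5');print(s['st']['tcp_pos'],s['st']['contact_force'])
crop(s,'w5c',156,150,356,300,4)
s=snap('side','s5');crop(s,'s5c',150,190,230,270,8)
E
```

```text
[0.67728284 0.14381866 0.03933857] [ 0.03529599 -0.05192273 -0.26924376]
```

View pics/w5c.png

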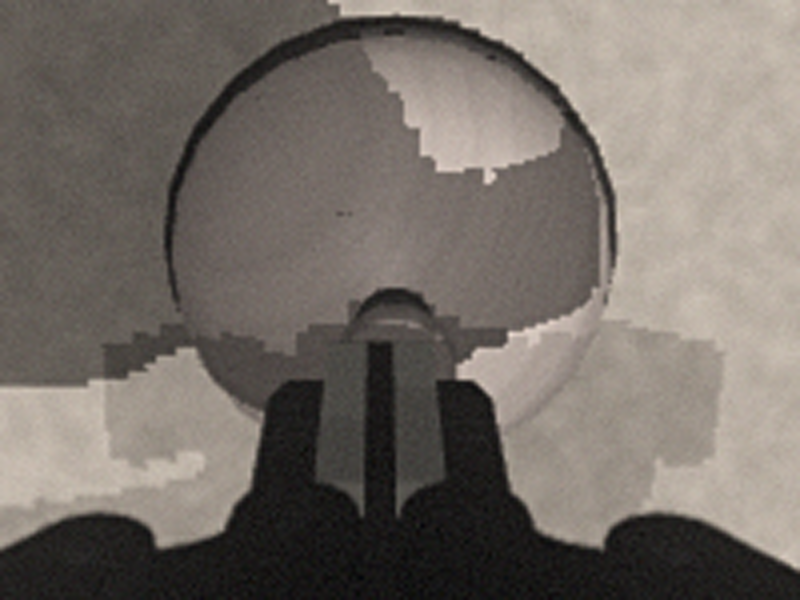

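View pics/s5c.png

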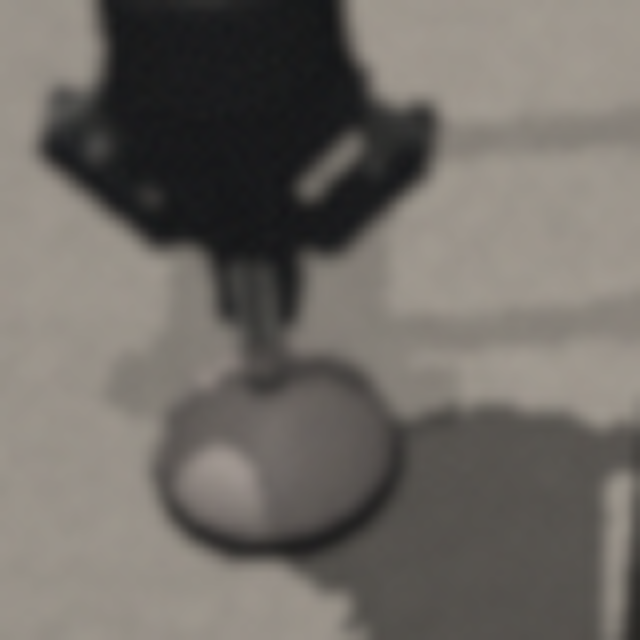

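apply_moves(targets="0.003 0.004 0.002 0 0 0 0;0.003 0.004 0.001 0 0 0 0;0.003 0.004 -0.002 0 0 0 0;0.003 0.004 -0.004 0 0 0 0;0.003 0.004 -0.004 0 0 0 0")

```text
clock: 4.58
tcp_pos: [0.6802, 0.1478, 0.0352]
ee_rot: [[-0.034, 0.999, 0.004], [0.999, 0.034, 0.006], [0.006, 0.004, -1.0]]
contact_force: [-0.2, -0.1, 0.4]
finger_gap: -0.0002
```

apply_moves(targets="0 0 -0.002 0 0 0 0;0 0 -0.004 0 0 0 0;0 0 -0.004 0 0 0 0")

```text
clock: 4.83
tcp_pos: [0.6797, 0.1477, 0.0305]
ee_rot: [[-0.034, 0.999, 0.003], [0.999, 0.034, 0.006], [0.006, 0.003, -1.0]]
contact_force: [0.4, 0.0, -1.2]
finger_gap: 0.0001
```

```bash
python3 - <<'E'
from h import *
s=snap('wrist','w6');print(s['st']['tcp_pos'],s['st']['contact_force'])
crop(s,'w6c',156,150,356,300,4)
s=snap('side','s6');crop(s,'s6c',150,190,230,270,8)
E
```

```text
[0.6796614  0.14773349 0.03053307] [ 0.43394661  0.01246157 -1.20598147]
```

View pics/w6c.png

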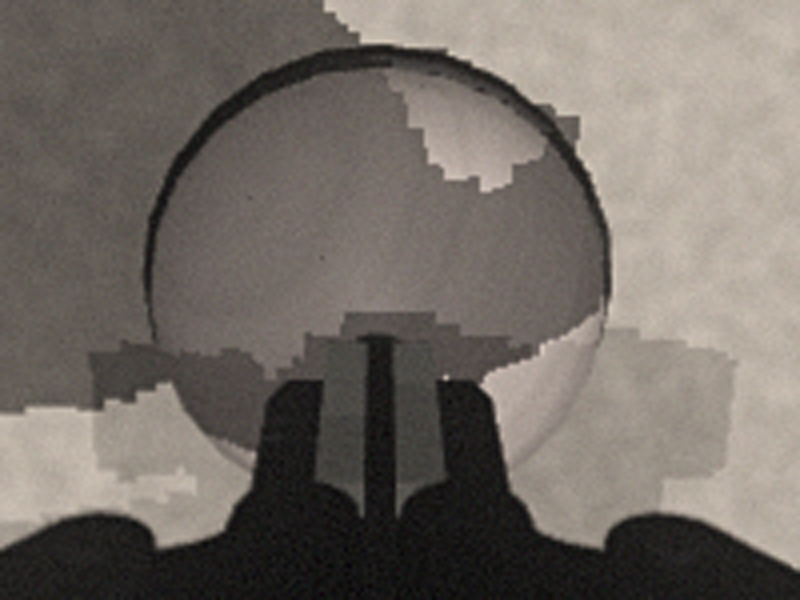

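View pics/s6c.png

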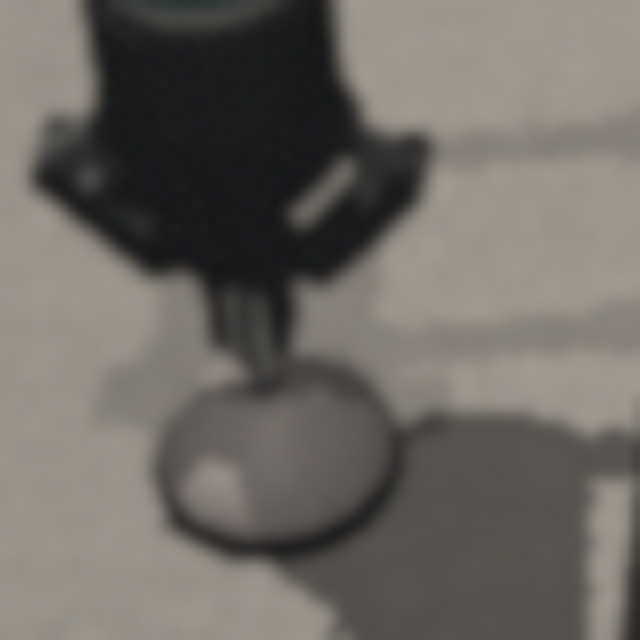

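apply_moves(targets="0 0 -0.001 0 0 0 0;0 0 -0.003 0 0 0 0;0 0 -0.003 0 0 0 0")

```text
clock: 5.18
tcp_pos: [0.6803, 0.1478, 0.0279]
ee_rot: [[-0.034, 0.999, 0.004], [0.999, 0.034, 0.006], [0.006, 0.004, -1.0]]
contact_force: [0.2, -0.2, 2.0]
finger_gap: -0.0001
```

Contact has begun: about +2 N at reported z ≈ 0.028. The tips are therefore about 34 mm short of the reported TCP. I'll press on.

apply_moves(targets="0 0 -0.001 0 0 0 0;0 0 -0.003 0 0 0 0;0 0 -0.003 0 0 0 0")

```text
clock: 5.43
tcp_pos: [0.6803, 0.1478, 0.025]
ee_rot: [[-0.034, 0.999, 0.004], [0.999, 0.034, 0.006], [0.006, 0.004, -1.0]]
contact_force: [-0.2, 0.0, 2.9]
finger_gap: 0.0003
```

apply_moves(targets="0 0 -0.001 0 0 0 0;0 0 -0.003 0 0 0 0;0 0 -0.004 0 0 0 0;0 0 -0.004 0 0 0 0")

```text
clock: 5.77
tcp_pos: [0.6804, 0.1478, 0.0224]
ee_rot: [[-0.034, 0.999, 0.005], [0.999, 0.034, 0.006], [0.006, 0.005, -1.0]]
contact_force: [-2.4, -0.2, 9.5]
finger_gap: -0.0003
```

apply_moves(targets="0 0 -0.003 0 0 0 0;0 0 -0.003 0 0 0 0")

```text
clock: 5.93
tcp_pos: [0.6805, 0.1478, 0.0223]
ee_rot: [[-0.034, 0.999, 0.006], [0.999, 0.034, 0.006], [0.006, 0.006, -1.0]]
contact_force: [-4.4, -0.8, 15.4]
finger_gap: -0.0001
```

At the stop: z holds at 22.3 mm while the force rises to 15 N, and travel since first contact is about 6 mm. Now releasing.

apply_moves(targets="0 0 0.01 0 0 0 0;0 0 0.04 0 0 0 0;0 0 0.08 0 0 0 0;0 -0.02 0.12 0 0 0 100;0 -0.04 0.15 0 0 0 100;0 -0.04 0.15 0 0 0 100;0 -0.04 0.15 0 0 0 100")

```text
clock: 6.52
tcp_pos: [0.6822, 0.1068, 0.175]
ee_rot: [[-0.033, 0.999, 0.012], [0.999, 0.033, 0.006], [0.006, 0.012, -1.0]]
contact_force: [0.6, -0.1, -1.0]
finger_gap: 0.0482
```

```bash
python3 - <<'E'
from h import *
print(arm.grip_depth)
s=snap('wrist','w7');print(s['st']['tcp_pos'],s['st']['contact_force'],s['st']['finger_gap'],s['st']['q'])
s=snap('side','s7');crop(s,'s7c',130,150,290,290,5)
E
```

```text
0.0187
[0.68215915 0.10684803 0.17497161] [ 0.56041492 -0.11325517 -1.03096338] 0.048215659102154196 [0.05136222 0.45445488 1.28085618 0.00581663 1.39425272 0.01775461]
```

View pics/w7.png

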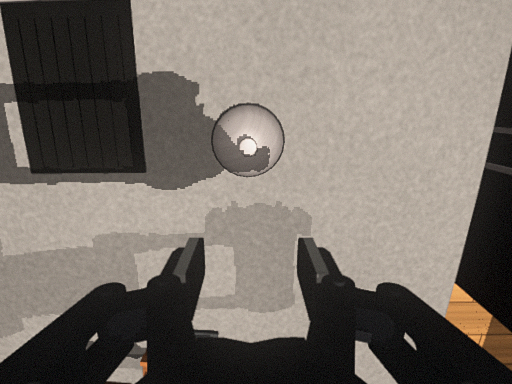

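View pics/s7c.png

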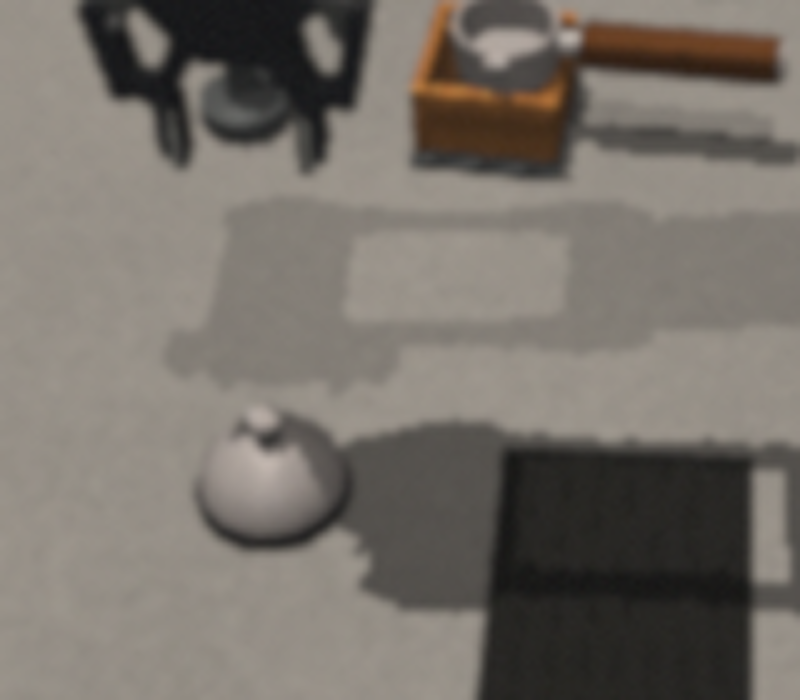

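The plunger is up again (side crop (262,422), head visibly raised). Before grasping, I'll find out whether the 35 mm error lies in the pose reading (the whole arm higher) or only in the fingers.

```bash
python3 - <<'E'
from h import *
c=np.array([.678,.1435,0])
for n,obs in [('w6',(148,610,4)),('w4',(178,595,4)),('w3',(184,575,4)),('w7',None),('w2',None)]:
    s=load(n)
    w=(obs[1]-obs[0])/obs[2] if obs else {'w7':73,'w2':74.5}[n]
    for dz in (0,.035):
        q=dict(s); C=np.array(s['cam_to_world']).copy(); C[2,3]+=dz; q['cam_to_world']=C
        best=0
        for r,z in((.042,.0),(.042,.006),(.04,.012)):
            P=proj(q,[c+[r*np.cos(t),r*np.sin(t),z] for t in np.linspace(0,6.28,90)]); best=max(best,np.ptp(P[:,0]))
        print(n,dz,'obs',round(w,1),'pred',round(best,1))
s=load('w1');
for dz in(0,.035):
    q=dict(s); C=np.array(s['cam_to_world']).copy(); C[2,3]+=dz; q['cam_to_world']=C
    P=proj(q,[[.587+.034*np.cos(t),-.174+.034*np.sin(t),.084] for t in np.linspace(0,6.28,90)]);print('rim',dz,P.mean(0),np.ptp(P,axis=0),'obs c',(523.5+620.5)/3-.5,(182+420.5)/3-.5,187/3,180/3)
E
```

```text
w6 0 obs 115.5 pred 116.6
w6 0.035 obs 115.5 pred 100.9
w4 0 obs 104.2 pred 104.9
w4 0.035 obs 104.2 pred 92.0
w3 0 obs 97.8 pred 97.8
w3 0.035 obs 97.8 pred 86.5
w7 0 obs 73 pred 73.3
w7 0.035 obs 73 pred 66.7
w2 0 obs 74.5 pred 74.6
w2 0.035 obs 74.5 pred 67.8
rim 0 [381.16028278 200.53586063] [63.5472515  60.96194106] obs c 380.8333333333333 200.33333333333334 62.333333333333336 60.0
rim 0.035 [368.82888359 191.48956459] [57.59361864 55.68526814] obs c 380.8333333333333 200.33333333333334 62.333333333333336 60.0
```

```bash
python3 - <<'E'
from h import *
s=load('w4');R=np.array(s['st']['ee_rot']);t=np.array(s['st']['tcp_pos'])
s2=dict(s); s2['cam_to_world']=np.array(s['T_tool_cam'])
for z in(-.035,-.03,-.0):
    print(z,atz(s2,[[156+328.5/4-.5,150+341.5/4-.5],[156+435.5/4-.5,150+341.5/4-.5]],z))
s=load('w7'); s2=dict(s); s2['cam_to_world']=np.array(s['T_tool_cam'])
print(atz(s2,[[204,238],[299,238]],-.04))
E
```

```text
-0.035 [[ 0.0109279  -0.00763649 -0.035     ]
 [ 0.01093094  0.00615608 -0.035     ]]
-0.03 [[ 0.00867138 -0.00787068 -0.03      ]
 [ 0.00867453  0.00640863 -0.03      ]]
-0.0 [[-0.00486777 -0.00927579  0.        ]
 [-0.00486397  0.00792393  0.        ]]
[[ 0.01145721 -0.02423378 -0.04      ]
 [ 0.01146641  0.02322951 -0.04      ]]
```

The camera and pose reading agree with each other. The finger tips really end 35 mm short of the reported TCP, since the pad edge fits z=-35 mm, x=+11 mm, so the real grasp point is about 54 mm behind it. I'll move above the handle.

apply_moves(targets="-0.163 -0.278 0 0 0 85.6 100;-0.163 -0.278 0 0 0 85.6 100;-0.163 -0.278 0 0 0 85.6 100;-0.163 -0.278 0 0 0 85.6 100;-0.163 -0.278 0 0 0 85.6 100;-0.163 -0.278 0 0 0 85.6 100;-0.163 -0.278 0 0 0 85.6 100;-0.163 -0.278 0 0 0 85.6 100;-0.163 -0.278 0 0 0 85.6 100;-0.163 -0.278 0 0 0 85.6 100;-0.163 -0.278 0 0 0 85.6 100;-0.163 -0.278 0 0 0 85.6 100")

```text
clock: 7.62
tcp_pos: [0.5154, -0.1693, 0.1687]
ee_rot: [[-0.998, 0.069, -0.01], [0.069, 0.998, 0.007], [0.01, 0.006, -1.0]]
contact_force: [-0.3, -0.1, 0.4]
finger_gap: 0.0856
```

apply_moves(targets="0 0 -0.03 0 0 0 100;0 0 -0.06 0 0 0 100;0 0 -0.07 0 0 0 100;0 0 -0.07 0 0 0 100")

```text
clock: 7.95
tcp_pos: [0.5122, -0.1672, 0.0944]
ee_rot: [[-0.997, 0.068, -0.019], [0.068, 0.998, 0.012], [0.02, 0.01, -1.0]]
contact_force: [-0.7, 0.2, 0.4]
finger_gap: 0.0853
```

```bash
python3 - <<'E'
from h import *
s=snap('wrist','w8');st=s['st'];print(st['tcp_pos'],np.round(st['ee_rot'],3),st['joint_vel'],st['finger_gap'])
s=snap('side','s8');crop(s,'s8c',180,100,320,200,5)
E
```

```text
[ 0.51219519 -0.167202    0.09436088] [[-0.997  0.068 -0.019]
 [ 0.068  0.998  0.012]
 [ 0.02   0.01  -1.   ]] [ 0.00034927 -0.03895595 -0.07770897 -0.00237591  0.03195337  0.00142915] 0.08534851527636787
```

View pics/w8.png

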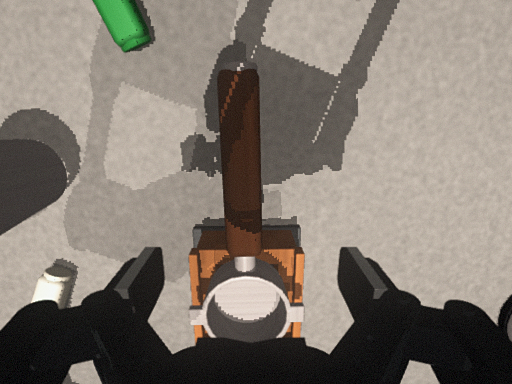

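View pics/s8c.png

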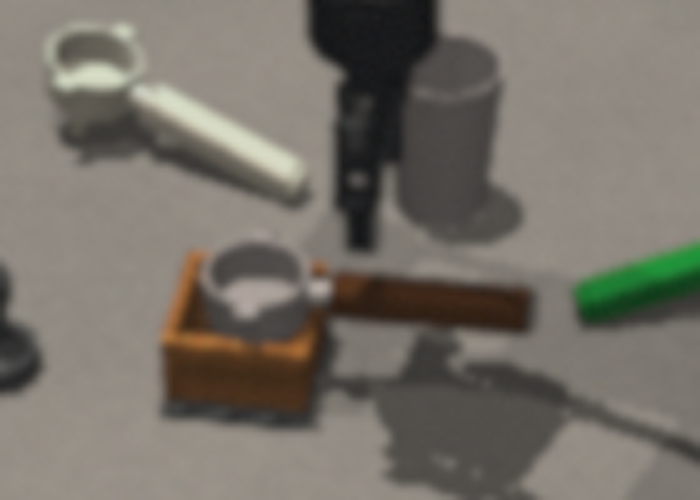

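```bash
python3 - <<'E'
from h import *
s=load('w8')
a=atz(s,[[219,80],[258,80],[227,250],[261,250]],.078);print(a)
m=np.array([(a[0]+a[1])/2,(a[2]+a[3])/2]);d=m[0]-m[1];print(m,np.degrees(np.arctan2(d[1],d[0])))
print(atz(s,[[245,313]],.08))
print(atz(s,[[190,314],[302,312]],.08)) # ears
print(arm.state()['tcp_pos'])
E
```

```text
[[ 0.42097591 -0.17899562  0.078     ]
 [ 0.42260014 -0.15517428  0.078     ]
 [ 0.53465421 -0.18419087  0.078     ]
 [ 0.53642401 -0.16002716  0.078     ]]
[[ 0.42178802 -0.16708495  0.078     ]
 [ 0.53553911 -0.17210901  0.078     ]] 177.4710525940861
[[ 0.5868681  -0.17516132  0.08      ]]
[[ 0.58475094 -0.21674842  0.08      ]
 [ 0.58940029 -0.13201031  0.08      ]]
[ 0.51543853 -0.16890208  0.09819158]
```

apply_moves(targets="0.0035 -0.0025 -0.02 -0.7 -1.1 1.4 100;0.0035 -0.0025 -0.04 -0.7 -1.1 1.4 100;0.0035 -0.0025 -0.06 -0.7 -1.1 1.4 100;0.0035 -0.0025 -0.075 -0.7 -1.1 1.4 100;0.0035 -0.0025 -0.083 -0.7 -1.1 1.4 100;0.0035 -0.0025 -0.083 -0.7 -1.1 1.4 100;0.0035 -0.0025 -0.083 -0.7 -1.1 1.4 100")

```text
clock: 8.63
tcp_pos: [0.5199, -0.1718, 0.0162]
ee_rot: [[-0.999, 0.044, 0.009], [0.044, 0.999, -0.005], [-0.01, -0.005, -1.0]]
contact_force: [-0.2, 1.1, -0.4]
finger_gap: 0.0852
```

```bash
python3 - <<'E'
from h import *
s=snap('wrist','w9');st=s['st'];print(st['tcp_pos'],np.round(st['ee_rot'],3),st['contact_force'])
s=snap('side','s9');crop(s,'s9c',180,100,320,200,5)
E
```

```text
[ 0.51992977 -0.17180024  0.01618578] [[-0.999  0.044  0.009]
 [ 0.044  0.999 -0.005]
 [-0.01  -0.005 -1.   ]] [-0.17873359  1.14039499 -0.39203479]
```

View pics/w9.png

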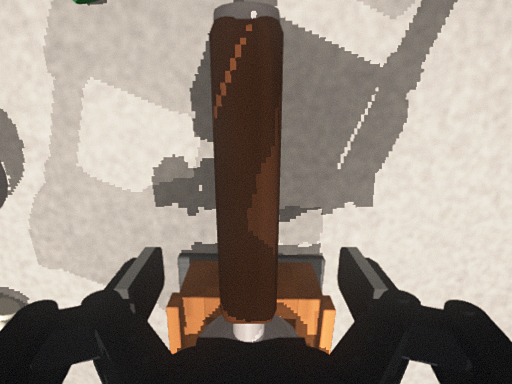

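View pics/s9c.png

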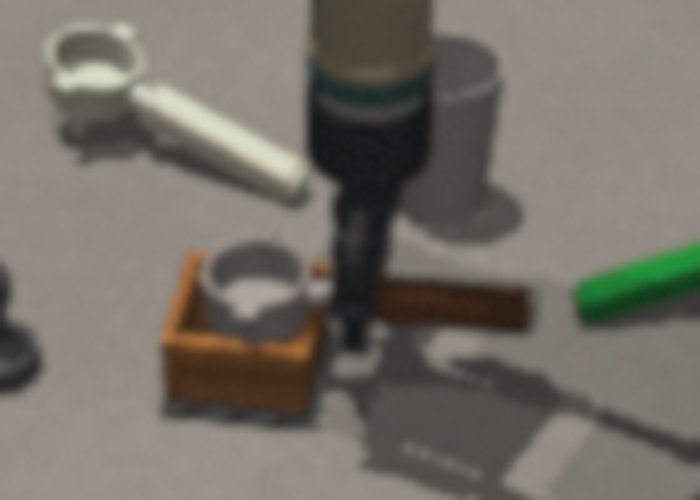

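The pads straddle the handle just behind the ferrule, and the handle is centred (u≈248 against a pad centre of 250). Closing now.

apply_moves(targets="0 0 0 0 0 0 0;0 0 0 0 0 0 0;0 0 0 0 0 0 0;0 0 0 0 0 0 0;0 0 0 0 0 0 0;0 0 0 0 0 0 0;0 0 0 0 0 0 0;0 0 0 0 0 0 0;0 0 0 0 0 0 0;0 0 0 0 0 0 0;0 0 0 0 0 0 0;0 0 0 0 0 0 0", newtons=100)

```text
clock: 9.73
tcp_pos: [0.5204, -0.1722, 0.0171]
ee_rot: [[-0.999, 0.044, 0.011], [0.044, 0.999, -0.006], [-0.011, -0.006, -1.0]]
contact_force: [-2.4, 0.1, 4.9]
finger_gap: 0.0248
```

```bash
python3 - <<'E'
from h import *
s=snap('wrist','w10');st=s['st'];print(st['tcp_pos'],np.round(st['ee_rot'],3),st['contact_force'],st['finger_gap'])
s=snap('side','s10');crop(s,'s10c',180,100,320,200,5)
E
```

```text
[ 0.52037417 -0.17223384  0.0170926 ] [[-0.999  0.044  0.011]
 [ 0.044  0.999 -0.006]
 [-0.011 -0.006 -1.   ]] [-2.3550616   0.07092377  4.89485739] 0.024763132803161458
```

View pics/w10.png

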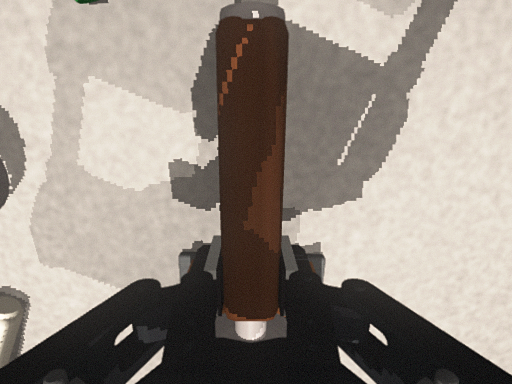

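View pics/s10c.png

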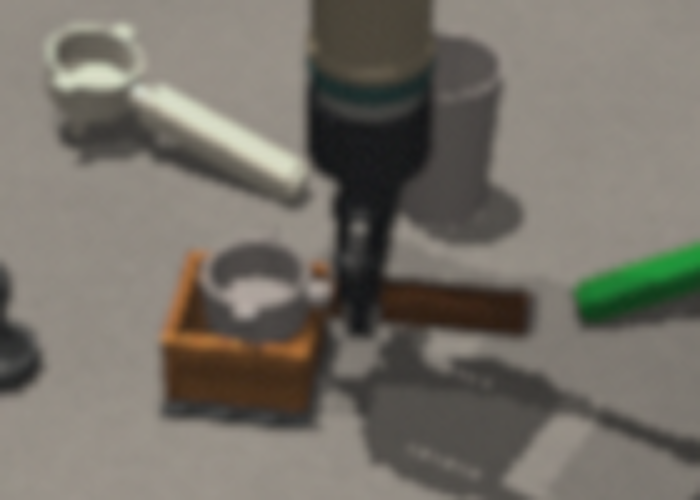

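Gripped: the gap is 24.8 mm on the 26 mm handle. Lifting straight up.

apply_moves(targets="0 0 0.01 0 0 0 0;0 0 0.022 0 0 0 0;0 0 0.035 0 0 0 0;0 0 0.05 0 0 0 0;0 0 0.065 0 0 0 0;0 0 0.08 0 0 0 0;0 0 0.08 0 0 0 0;0 0 0.08 0 0 0 0")

```text
clock: 10.5
tcp_pos: [0.5201, -0.172, 0.0969]
ee_rot: [[-0.999, 0.044, 0.011], [0.044, 0.999, -0.006], [-0.011, -0.005, -1.0]]
contact_force: [0.7, 0.3, -6.0]
finger_gap: 0.0244
```

```bash
python3 - <<'E'
from h import *
s=snap('wrist','w11');st=s['st'];print(st['tcp_pos'],np.round(st['ee_rot'],3),st['contact_force'],st['finger_gap'])
s=snap('side','s11');crop(s,'s11c',180,90,320,190,5)
E
```

```text
[ 0.52013662 -0.1719955   0.09694563] [[-0.999  0.044  0.011]
 [ 0.044  0.999 -0.006]
 [-0.011 -0.005 -1.   ]] [ 0.74888842  0.29154736 -5.95733681] 0.024433039611949127
```

View pics/w11.png

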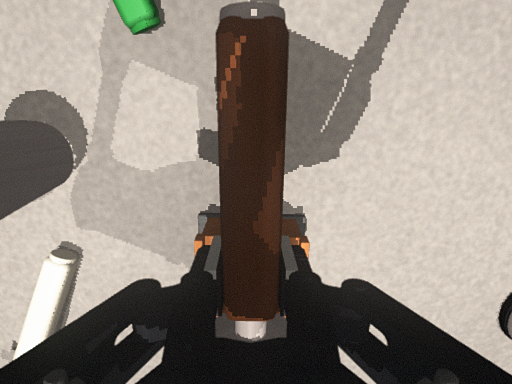

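View pics/s11c.png

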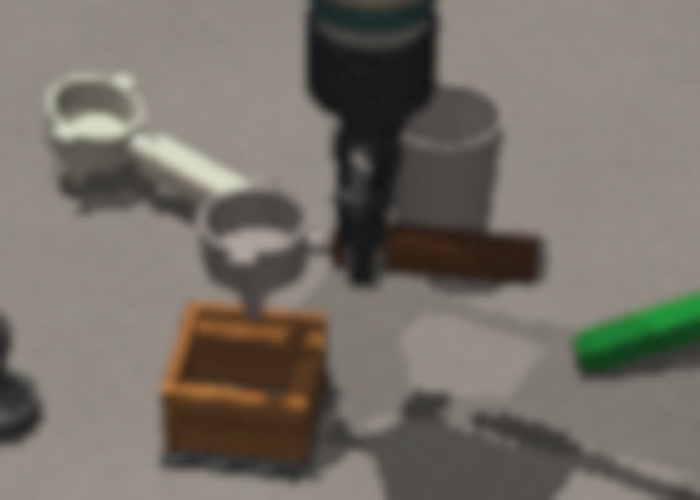

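Lifted, with no visible slip of the handle against the pads, and the load is about 6 N. Now I'll work out the final pose.

```bash
cat > goal.py <<'E'
from h import *
from scipy.spatial.transform import Rotation as Ro
s=load('w10')['st'];R10=np.array(s['ee_rot']);t10=np.array(s['tcp_pos'])
bt=R10.T@(np.array([.587,-.1745,.067])-t10)
def goal(B=(.4845,.199,.2),myaw=92.0,hyaw=177.47):
    Rf=Ro.from_euler('z',myaw-hyaw,degrees=True).as_matrix()@R10
    tf=np.array(B)-Rf@bt
    st=arm.state();R=np.array(st['ee_rot']);t=np.array(st['tcp_pos'])
    print('bowl now',t+R@bt,'handle yaw now',[np.degrees(np.arctan2(v[1],v[0])) for v in[R@R10.T@[np.cos(np.radians(hyaw)),np.sin(np.radians(hyaw)),0]]], 'z axis',(R@R10.T)[:,2])
    print('shift',np.round(tf-t,4),'rotvec',np.round(Ro.from_matrix(Rf@R.T).as_rotvec(degrees=True),2),'vel',np.abs(st['joint_vel']).max(),st['contact_force'],st['finger_gap'],st['clock'])
E
python3 -c "from goal import *;print(bt);goal()"
```

```text
[-0.06721652  0.00036946 -0.04915982]
bowl now [ 0.58579601 -0.17386434  0.14537737] handle yaw now [np.float64(177.47612805362644)] z axis [ 0.00302802 -0.00147013  0.99999433]
shift [-0.0375  0.4371  0.0544] rotvec [-2.000e-01 -8.000e-02 -8.548e+01] vel 0.007633512586046819 [-0.56274184 -0.30695909 -5.87007774] 0.02464687320038369 10.6
```

apply_moves(targets="0 0.01 0.01 0 0 -2 0;-0.001 0.03 0.02 0 0 -5 0;-0.003 0.05 0.03 0 0 -9 0;-0.005 0.07 0.04 0 0 -13 0;-0.007 0.09 0.045 0 0 -17 0;-0.009 0.11 0.05 0 0 -21 0;-0.011 0.13 0.054 0 0 -25 0;-0.013 0.15 0.054 0 0 -29 0;-0.015 0.17 0.054 0 0 -33 0;-0.017 0.19 0.054 0 0 -37 0;-0.018 0.205 0.054 0 0 -40 0;-0.019 0.21 0.054 0 0 -42 0")

```text
clock: 11.6
tcp_pos: [0.4984, 0.0412, 0.148]
ee_rot: [[-0.713, 0.702, -0.001], [0.701, 0.713, -0.006], [-0.004, -0.005, -1.0]]
contact_force: [-0.1, 0.6, -4.9]
finger_gap: 0.0243
```

```bash
python3 -c "from goal import *;goal()"
```

```text
bowl now [ 0.54657973 -0.00540484  0.19746377] handle yaw now [np.float64(135.42674049921536)] z axis [ 0.00485908 -0.00554901  0.9999728 ]
shift [-0.0169  0.2244  0.002 ] rotvec [ -0.41  -0.14 -43.43] vel 0.4937786915507791 [-0.13930266  0.58375608 -4.92658764] 0.024283487119719133 11.6
```

apply_moves(targets="-0.001 0.02 0.002 0 0 -4 0;-0.003 0.04 0.002 0 0 -8 0;-0.005 0.06 0.002 0 0 -12 0;-0.006 0.08 0.002 0 0 -16 0;-0.008 0.1 0.002 0 0 -20 0;-0.009 0.12 0.002 0 0 -24 0;-0.011 0.14 0.002 0 0 -28 0;-0.013 0.16 0.002 0 0 -32 0;-0.014 0.18 0.002 0 0 -36 0;-0.016 0.2 0.002 0 0 -39.5 0;-0.0165 0.215 0.002 -0.4 -0.1 -42 0;-0.017 0.223 0.002 -0.4 -0.1 -43.4 0")

```text
clock: 12.6
tcp_pos: [0.4804, 0.2664, 0.1483]
ee_rot: [[-0.035, 0.999, -0.008], [0.999, 0.035, -0.01], [-0.01, -0.009, -1.0]]
contact_force: [0.1, 0.7, -4.6]
finger_gap: 0.0248
```

apply_moves(targets="0 0 0 0 0 0 0;0 0 0 0 0 0 0;0 0 0 0 0 0 0;0 0 0 0 0 0 0")

```text
clock: 12.93
tcp_pos: [0.4802, 0.2656, 0.1478]
ee_rot: [[-0.035, 0.999, -0.009], [0.999, 0.035, -0.011], [-0.01, -0.01, -1.0]]
contact_force: [0.5, -0.9, -4.7]
finger_gap: 0.0247
```

```bash
python3 - <<'E'
from goal import *
s=snap('wrist','w12');t=snap('top','t12');d=snap('side','s12');goal()
crop(t,'t12c',150,110,270,240,5);crop(d,'s12c',180,130,340,310,4)
E
```

```text
bowl now [0.48365308 0.19909499 0.19812429] handle yaw now [np.float64(91.93948071567553)] z axis [ 0.00309369 -0.00130662  0.99999436]
shift [ 0.0009 -0.0002  0.0018] rotvec [-0.07 -0.18  0.06] vel 0.0029146474839584872 [ 0.14630167  0.16895358 -3.92807605] 0.024586279535972342 13.0833
```

View pics/w12.png

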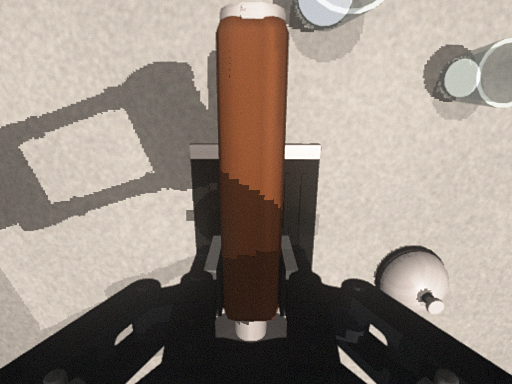

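View pics/t12c.png

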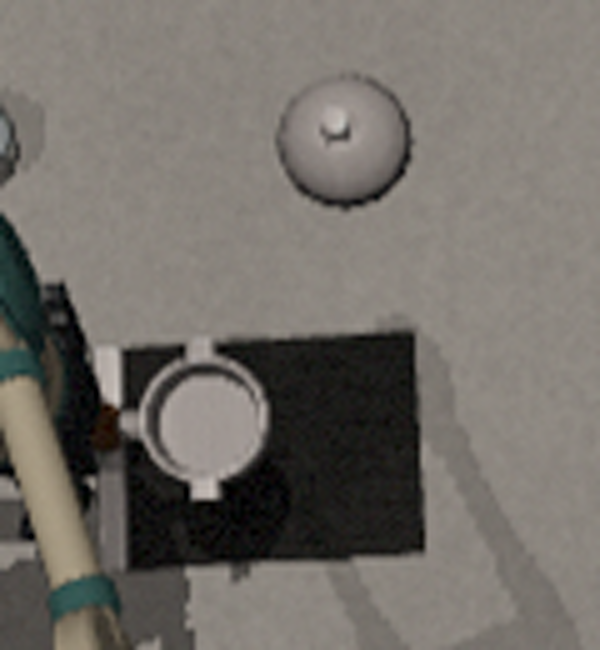

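View pics/s12c.png

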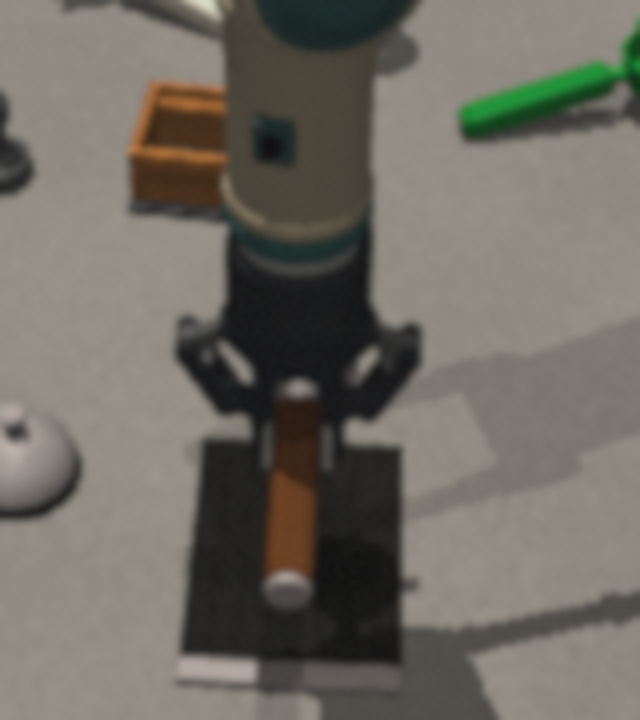

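```bash
python3 - <<'E'
from goal import *
t=load('t12');w=load('w12');d=load('s12')
f=lambda p,u,v,k:(np.array(p,float)+.5)/k-.5+[u,v]
print('rim',atz(t,f([[204.5,421]],150,110,5),.217))
e=atz(t,f([[201,341],[206,498]],150,110,5),.213);print('ears',e,np.degrees(np.arctan2(*(e[0]-e[1])[:2][::-1]))+90-0)
print('mat right corners',atz(t,f([[414,331],[424,550]],150,110,5),.004))
b=atz(w,[[190,144],[321,144]],.009);print('bar outer',b,b.mean(0))
# handle end: side centre of end disc, plane y known
st=d['st'];R=np.array(st['ee_rot']);tt=np.array(st['tcp_pos'])
h=R10.T@[np.cos(np.radians(177.47)),np.sin(np.radians(177.47)),0];up=R10.T@[0,0,1]
E=tt+R@(bt+.176*h+.003*up);print('end pred',E,(proj(d,[E])-[180,130]+.5)*4-.5,'wrist',proj(w,[E]))
for z in (-.006,.006): print((proj(d,[E+[0,0,z]])-[180,130]+.5)*4-.5)
rim=tt+R@(bt+.017*up);print('rim pred',rim,(proj(t,[rim])-[150,110]+.5)*5-.5)
w=load('w10');st=w['st'];print('end wrist w10',proj(w,[np.array(st['tcp_pos'])+R10@(bt+.176*h+.003*up)]))
E
```

```text
rim [[0.48084285 0.19626802 0.217     ]]
ears [[0.52389171 0.19853509 0.213     ]
 [0.44064151 0.19640571 0.213     ]] 91.4652006848353
mat right corners [[0.55738169 0.10110228 0.004     ]
 [0.42076071 0.09728144 0.004     ]]
bar outer [[0.41309597 0.29798294 0.009     ]
 [0.55039807 0.30299815 0.009     ]] [0.48174702 0.30049054 0.009     ]
end pred [0.47762853 0.37490343 0.20120403] [[284.2925391  597.40155872]] wrist [[255.2139335    9.36724705]]
[[284.21028551 604.41979157]]
[[284.37548182 590.32275157]]
rim pred [0.48363778 0.19898867 0.21498396] [[199.96083719 416.25408242]]
end wrist w10 [[248.64510982   9.54023577]]
```

```bash
python3 - <<'E'
from goal import *
t=load('t12');d=load('s12');w=load('w12')
st=d['st'];R=np.array(st['ee_rot']);tt=np.array(st['tcp_pos'])
a=np.radians(177.47)
H=R@R10.T@[np.cos(a),np.sin(a),0];U=R@R10.T@[0,0,1];N=np.cross(U,H);B=tt+R@bt-U*.017
def draw(s,name,u0,v0,u1,v1,k):
    im=cv2.resize(s['img'][v0:v1,u0:u1,::-1],None,fx=k,fy=k,interpolation=cv2.INTER_CUBIC)
    def pl(P,c):
        q=((proj(s,P)-[u0,v0]+.5)*k-.5)
        for x in q: cv2.circle(im,(int(round(x[0])),int(round(x[1]))),1,c,-1)
    L=lambda r0,r1,w,z:[B+H*r+N*w+U*z for r in np.linspace(r0,r1,40)]
    for w_ in(-.013,.013): pl(L(.046,.173,w_,.033),(255,255,0)); pl(L(.046,.173,w_,.007),(0,255,255))
    pl([B+U*.034+.034*(np.cos(x)*H+np.sin(x)*N) for x in np.linspace(0,6.28,60)],(0,255,0))
    pl([B+H*.176+U*.02],(0,0,255))
    cv2.imwrite(f'pics/{name}.png',im)
draw(d,'s12o',230,210,280,290,8); draw(t,'t12o',165,175,215,225,12); draw(w,'w12o',200,0,300,150,4)
E
```

```text
(no output)
```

View pics/s12o.png

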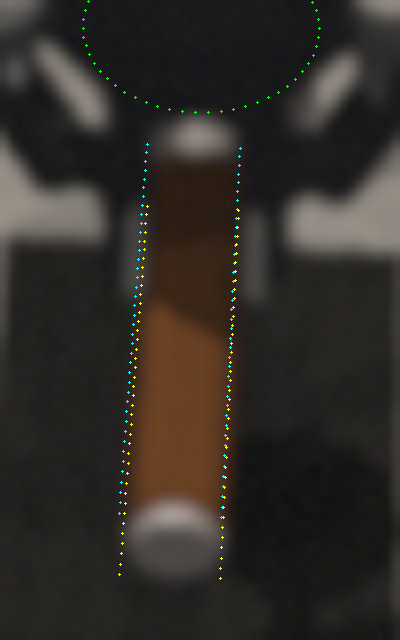

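View pics/t12o.png

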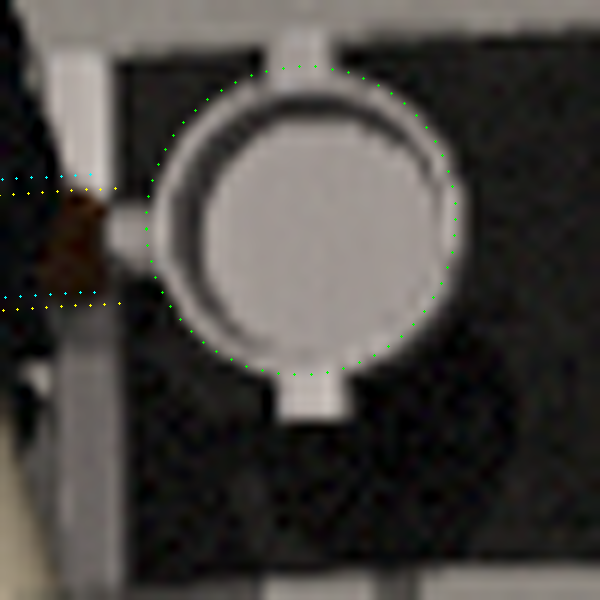

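View pics/w12o.png

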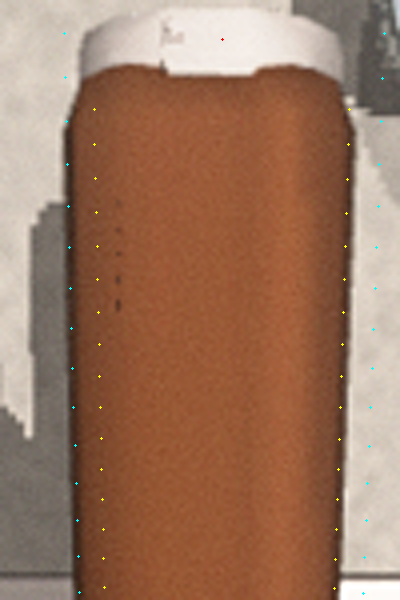

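The overlays show the portafilter level and the handle parallel to the mat (91.9° against 92.1°). The bowl is about 2–3 mm off towards −x/−y and 2 mm low, so I'll make a small correction and settle.

apply_moves(targets="0.0015 0.001 0.001 0 -0.1 0.1 0;0.003 0.002 0.002 -0.1 -0.2 0.1 0;0.003 0.002 0.002 -0.1 -0.2 0.1 0;0.003 0.002 0.002 -0.1 -0.2 0.1 0;0.003 0.002 0.002 -0.1 -0.2 0.1 0;0.003 0.002 0.002 -0.1 -0.2 0.1 0;0.003 0.002 0.002 -0.1 -0.2 0.1 0;0.003 0.002 0.002 -0.1 -0.2 0.1 0")

```text
clock: 13.75
tcp_pos: [0.4835, 0.2678, 0.1503]
ee_rot: [[-0.036, 0.999, -0.005], [0.999, 0.036, -0.012], [-0.012, -0.005, -1.0]]
contact_force: [0.1, -0.5, -4.7]
finger_gap: 0.0247
```

```bash
python3 - <<'E'
from goal import *
t=snap('top','t13');d=snap('side','s13');goal()
crop(t,'t13c',165,175,215,225,12)
E
```

```text
bowl now [0.48654714 0.20121227 0.20023649] handle yaw now [np.float64(92.0440367942836)] z axis [-3.05188513e-04  4.45782341e-04  9.99999854e-01]
shift [-0.002  -0.0022 -0.0002] rotvec [ 0.03  0.02 -0.04] vel 0.001861889599059458 [ 0.43294646  1.53316678 -5.20172338] 0.02456160494709123 13.85
```

View pics/t13.png

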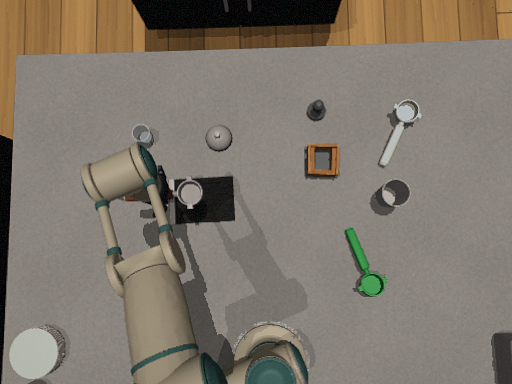

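View pics/s13.png

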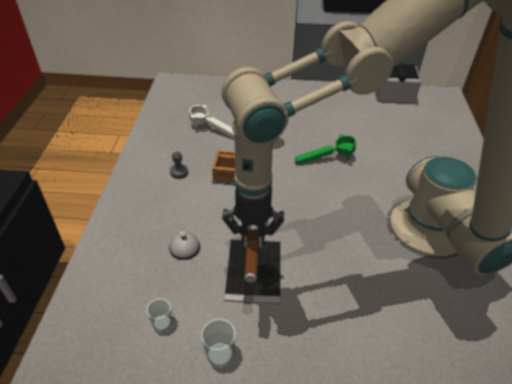

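View pics/t13c.png

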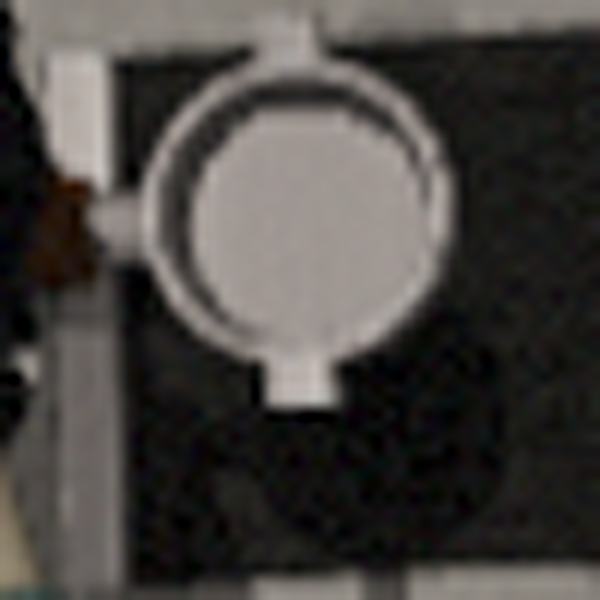

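```bash
python3 - <<'E'
from goal import *
print(atz(load('t13'),[[165+298.5/12-.5,175+211/12-.5]],.217), arm.state()['joint_vel'].max() if hasattr(arm.state()['joint_vel'],'max') else '')
print(arm.hand_in())
E
```

```text
[[0.4854534  0.19920056 0.217     ]] 0.001861889599059458
the job is handed in; nothing more can be done
None
```

I rang the bell, lifted the portafilter out of its stand, and handed in while still holding it over the middle of the mat.

- **Bell:** I pressed the plunger down about 6 mm until it stopped. The position then held at 22 mm while the force rose to 15 N. After release, a picture showed the plunger up again.
- **Portafilter:** I gripped the handle at the grip point with 100 N, with no visible slip.
    - **Over the mat:** the last top picture put the bowl at (0.485, 0.199) against a mat middle of about (0.485, 0.1995).
    - **Height, tilt and yaw:** by arm pose, the bowl is at 200 mm, tilted under 0.1°, with the handle at 92.0° against the mat's 92.1°.
    - **Stillness:** the arm was at rest. Elapsed time was about 14 s.
- **Other objects:** the shaker tin, the tamper, the tumblers and the look-alikes were not touched.

**Checks that disagreed:**
- **Finger length:** the finger tips end about 35 mm short of the reported tool point. The first press met no contact, so I felt my way down with the force reading and used the true tip length for the grasp.
- **Bowl position:** the arm-based estimate of the bowl's position differs from the top camera by about 2 mm. I went with the pictures.

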